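Rock a tight relay out of its base

TASK

The tall relay is gripped tightly in its base by a spring jaw on either side. Do not pull it straight out: rock it over to one side until it comes up out of one jaw, then to the other side until it comes out of the second, and only then lift it off, without ever letting it topple. Stand it upright in the shallow grey tray, set down rather than dropped, let go, and leave the other things on the bench where they are.

Things in the scene. Friction and masses are not known exactly. Their poses are not given: they have to be found in the camera images.
- base: fixed relay base: black block 58 (x) x 62 (y) x 30 mm high on a plate 100 (x) x 160 (y) x 8 mm. Origin: centre of the plate's underside, on the mat; z up. The relay stands in a well (floor 30 mm up) between corner guides that end 42 mm up. Brass spring jaws at +y and -y grip the relay's lips, one per side; the relay rocks along base y. Fixed grey terminals, 26 mm high, stand 62 mm to -y
- jaw_l (a joint): outward travel (m) of the +y brass spring jaw, 24 mm long in x: 0 closed, 0.0055 at most; it takes 4 N to start it and 7 N to spread it the 3 mm by which it overlaps the lip. A rising lip pushes its bevelled underside outward; a lip that has come past it stays on its flat top, 38.5 mm above the mat. So the relay stays leaning after one side is freed, and stands loose and nearly upright once both are
- jaw_r (a joint): the same for the -y jaw. With both jaws gripping, a straight pull takes roughly 30 to 35 N; pushing the relay's upper end sideways along base y takes roughly 6 to 12 N (fingertip friction on the rising face adds to it) and frees the jaw on the side the push comes from
- relay_mid (a point): centre of the relay, half-way up; z points up the relay, y along base y at the start. Box 70 mm tall: light grey cover 38 (x) x 28 (y) mm from 14 mm up to the top, neck 22 mm wide in y from 3 to 14 mm, black lip plate 40 (x) x 34 (y) x 3 mm at the bottom. About 90 g. At the start it is upright, underside 30 mm and top 100 mm above the mat
- relay: the same relay, origin at the centre of its underside. To free one side its lip must rise 8.5 mm, about 15 degrees of lean about the opposite lower edge, about 15 to 18 mm of travel at the top. Beyond about 26 degrees of lean it would fall over
- relay_lip_l (a point): middle of the lower outer edge of the relay's +y lip, 17 mm from its axis; seated it is 30 mm above the mat, resting on the jaw's top it is 38.5 mm above the mat
- relay_lip_r (a point): the same for the -y lip
- tray: fixed shallow grey square tray 130 x 130 x 18 mm outside, walls and floor 4 mm thick, open on top; origin at the centre of its underside, on the mat; it stands to the left or to the right of the base
- meter: hand-held multimeter lying flat, 190 x 88 x 36 mm, red case; it lies on the other side of the relay base from the tray. Origin at its underside. Not to be moved
- badge_a: small circuit board 55 x 100 x 6 mm lying on the mat. Origin at its underside. Not to be moved
- badge_b: second such circuit board, 55 x 100 x 6 mm. Origin at its underside. Not to be moved
- block: small loose grey terminal block 30 x 16 x 18 mm, lying on the plate beside the relay base, about 62 mm to its +y side. Origin at its underside. Not to be moved
- spool: solder spool standing on end, diameter 54 mm, 40 mm tall. Origin at its underside. Not to be moved
- driver: screwdriver lying on the mat. Not to be moved
- cover: black plastic cover 50 x 36 x 18 mm lying on the mat. Origin at its underside. Not to be moved
Things that resemble listed ones, but are neither listed nor needed, are in the scene too. What is shaped like the relay but green is not meant. Of the things that look like the base, take the one that is farthest to the robot's left at the start.

How it is judged:
By the outcome, as a careful person would: the job done as asked, in the order asked, and still so for the second after the job is handed in, with the robot touching nothing.
It also fails if it takes over 58 s, if anything falls off the work surface, if the arm or the gripper's body presses on something with over 40 N, if the wrist force passes 120 N, or if a joint passes its speed limit or range.

ROBOT

A 6-joint arm with a two-finger parallel gripper is mounted at the origin on the work surface. World frame = base frame: x ahead of the robot, y to its left, z up, the work surface at z = 0. Lengths are in m, angles in degrees, forces in N, time in s.
With the tool pointing down it reaches from about 0.325 to 0.85 m from the base axis. Payload 4.4 kg.
Tool frame: the origin (TCP) lies at the very end of the fingers, on their centre line; the grasp point (between the pads) lies 19 mm behind it (manip.pinch_z is the distance from the TCP to the grasp point, in m); z points along the fingers, y is the line along which they close (so a half turn about z gives the same grasp; the last joint's range is limited). The gripper opens to 94 mm and grips with 3 to 60 N. Pads are 16 mm wide; open, the fingers measure 119 mm over their backs; the gripper's body (75 mm by 177 mm) begins 78 mm behind the grasp point.
Start: joints at [-82.592, 11.837, 88.321, -0, 79.842, -8.623], TCP at [0.159, -0.553, 0.205] pointing down, gripper open.
Joint ranges: [-156.59, 156.59], [-49.26, 127.26], [12.9, 141.05], [-63.56, 243.56], [4.71, 150.69], [-161.64, 161.64]. Speed limits (degrees/s): [159.86, 159.86, 180, 180, 180, 180].

INTERFACE

Orientations are given as [roll, pitch, yaw] about the fixed x, y, z axes, in that order (R = Rz(yaw) Ry(pitch) Rx(roll)).
In Python, from workcell import manip, imaging gives the robot as it stands. The module is installed in compiled form; this text tells all that it offers.
- The arm moves only by the shell command python3 -m crank 'ROWS' [FORCE]. ROWS is JSON, a list of rows, each a list of 3 entries, a list of its own where there are three numbers: the shift along the world's x, y, z scaled (see below), then the turn, a rotation vector about the world's x, y, z scaled (see below), then the closure, from 0 (fully open) to 1 (shut). In form: [[[dx, dy, dz], [rx, ry, rz], fingers], ...]. A call has 1 to 20 rows; each row is the pose to reach, as a shift and turn from the pose commanded when the call began, turning the shorter way round; what a row does not reach only later rows make up. The controller multiplies each number of a shift by 0.8 m and each number of a turn by 180 degrees. A row lasts 1/10 s, in which the tool goes at most 50 mm and 8.59 degrees, less where a joint would pass 70% of its speed; a pose out of reach is approached as far as the arm can. A call with a number of a shift or a turn outside -1 to 1 is refused whole. A call with a gripper value outside its range is refused whole. The fingers move at their own pace and stop on an object; FORCE is the grip in N (left out, the last holds). Time passes only in rows, so rows that repeat a pose let the fingers close. It gives the time, the measured TCP pose, the force, the opening and the grip force at its end, in the units of the state.
- manip.read_state(): the state, without advancing time (a new reading comes with each control period).
- imaging.get_image(name): name is "scene" or "top" or "wrist"; returns a dict with "image" (420x560x3 uint8, blue, green, red), "camera_matrix" (3x3 intrinsics, pixels), "dist_coeffs" ([k1, k2, p1, p2, k3] as OpenCV has them; the pictures are not rectified), "R" (3x3) and "t" (3): a world point X has camera coordinates R X + t. Camera axes: x right, y down, z forward; pixel columns grow to the right and rows downward; lengths in m; the calibration is good to about 2 mm. A picture is of the moment at which its call begins. There is no depth.
- manip.close_job(): hands the job in; it is judged then, once.
The state is a dict: "t": time; "joint_positions": joint angles; "qvel": joint speeds; "joint_torque": joint torques, N m; "ee_pos": TCP position; "orientation": TCP orientation; "force": force on the tool from outside, world axes, zero at the start; "wrist_torque": the same for the moment, N m; "opening": finger opening in m; "gripper_force": force on a finger pad.
Only numpy, scipy, OpenCV 4.12 (cv2) and the standard library are available. Lean on these libraries where they do the work, as an engineer would, in place of code of your own. Each camera call takes 0.05 s, during which the arm holds its last target. There are 200 camera calls.

## Working session

There is one attempt and no reset: what is moved stays moved. The work goes in short steps, Python scripts to look and compute and a shell command to move; the robot and the scene stay as the last step left them, time stands still between calls to the robot, and variables do not carry over. Pictures are saved under pics/ and viewed, at most 10 in all, crops included, and the job is handed in when it is done.

```bash
mkdir -p pics; cat > h.py <<'E'
import numpy as np, cv2
from workcell import manip, imaging
def grab(n,f=None):
    d=imaging.get_image(n)
    if f: cv2.imwrite('pics/'+f,d['image'])
    return d
def ray(d,uv):
    p=cv2.undistortPoints(np.array([[uv]],float),np.array(d['camera_matrix']),np.array(d['dist_coeffs']))[0,0]
    R=np.array(d['R']);t=np.array(d['t']).ravel()
    return -R.T@t, R.T@np.array([p[0],p[1],1])
def onz(d,uv,z):
    o,r=ray(d,uv); return o+r*(z-o[2])/r[2]
def proj(d,X):
    R=np.array(d['R']);t=np.array(d['t']).ravel()
    return cv2.projectPoints(np.array(X,float).reshape(-1,1,3),cv2.Rodrigues(R)[0],t,np.array(d['camera_matrix']),np.array(d['dist_coeffs']))[0][:,0]
E
python3 - <<'E'
from h import *
import pickle
for n in ('top','scene'):
    d=grab(n,n+'0.png'); pickle.dump(d,open(n+'0.pkl','wb')); print(n,onz(d,(280,210),0),-np.array(d['R']).T@np.array(d['t']).ravel())
E
```

```text
top [0.55995034 0.0039363  0.        ] [2.77041385e-01 4.39565375e-04 1.54383756e+00]
scene [0.53775605 0.00757609 0.        ] [ 1.31970778e+00 -5.77372105e-04  8.96131364e-01]
```

View pics/top0.png

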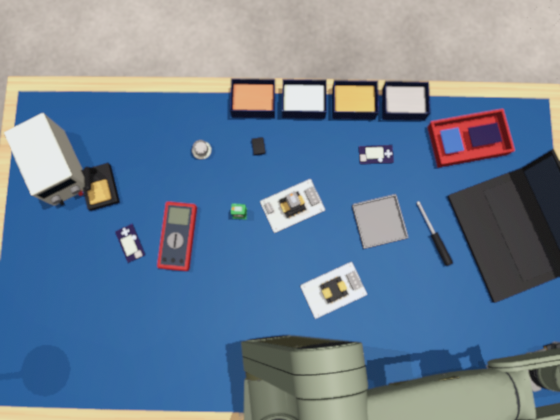

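View pics/scene0.png

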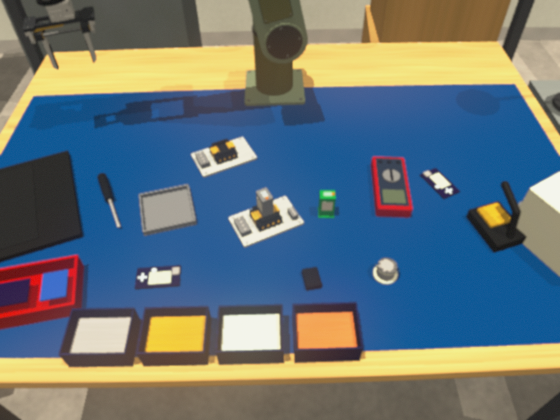

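The relay base that stands farthest left is at about (293,205) in the top view. The tray is at (380,221) on its right (-y), the meter at (177,237), and the green decoy at (238,211). The base's +y side has the small loose block at (268,208). Next I'll measure the poses.

```bash
python3 - <<'E'
from h import *
import pickle
d=pickle.load(open('top0.pkl','rb')); im=d['image']
hsv=cv2.cvtColor(im,cv2.COLOR_BGR2HSV)
def rect(mask,win,z,name):
    m=np.zeros_like(mask); x0,y0,x1,y1=win; m[y0:y1,x0:x1]=mask[y0:y1,x0:x1]
    pts=np.argwhere(m>0)[:,::-1]
    P=np.array([onz(d,p,z)[:2] for p in pts.astype(float)])*1000
    c,s,a=cv2.minAreaRect(P.astype(np.float32)); print(name,len(pts),c,s,a); print(cv2.boxPoints((c,s,a)).round(0).tolist())
nb=((hsv[...,1]<140)).astype(np.uint8)  # not blue
nb=((hsv[...,1]<90)|(hsv[...,2]<70)).astype(np.uint8)
rect((hsv[...,1]<60)&(hsv[...,2]>200),(250,170,335,240),.008,'plate')
rect((hsv[...,1]<90).astype(np.uint8),(345,187,415,255),.018,'tray')
big=cv2.resize(im[150:260,240:420],None,fx=4.4,fy=4.4,interpolation=cv2.INTER_CUBIC); cv2.imwrite('pics/crop1.png',big)
s=manip.read_state(); print(s['ee_pos'],s['orientation'],s['force'],s['opening'])
E
```

```text
plate 1093 (573.2919921875, -30.337051391601562) (100.0157699584961, 159.2176971435547) 24.823593139648438
[[494.0, 21.0], [561.0, -124.0], [652.0, -82.0], [585.0, 63.0]]
tray 2173 (529.7244262695312, -280.2493896484375) (133.56605529785156, 134.24908447265625) 14.405828475952148
[[448.0, -232.0], [482.0, -362.0], [611.0, -329.0], [578.0, -199.0]]
[ 0.15868479 -0.5518961   0.20442547] [-1.79883798e+02 -1.91776312e-02  1.60276772e+01] [0.41105858 0.30433151 0.70847538] 0.09406010776614657
```

View pics/crop1.png

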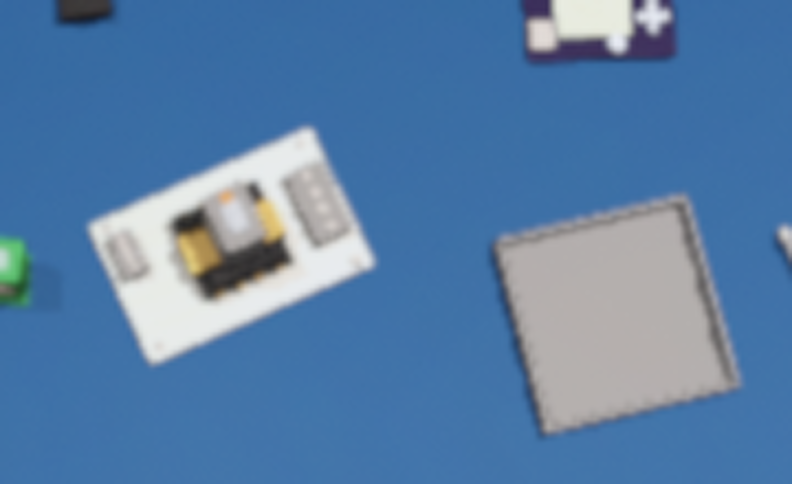

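```bash
python3 -m crank '[[[0.5175,0.654,0.044],[0,0,0.549],0],[[0.5175,0.654,0.044],[0,0,0.549],0],[[0.5175,0.654,0.044],[0,0,0.549],0],[[0.5175,0.654,0.044],[0,0,0.549],0],[[0.5175,0.654,0.044],[0,0,0.549],0],[[0.5175,0.654,0.044],[0,0,0.549],0],[[0.5175,0.654,0.044],[0,0,0.549],0],[[0.5175,0.654,0.044],[0,0,0.549],0],[[0.5175,0.654,0.044],[0,0,0.549],0],[[0.5175,0.654,0.044],[0,0,0.549],0],[[0.5175,0.654,0.044],[0,0,0.549],0],[[0.5175,0.654,0.044],[0,0,0.549],0],[[0.5175,0.654,0.044],[0,0,0.549],0],[[0.5175,0.654,0.044],[0,0,0.549],0],[[0.5175,0.654,0.044],[0,0,0.549],0],[[0.5175,0.654,0.044],[0,0,0.549],0],[[0.5175,0.654,0.044],[0,0,0.549],0],[[0.5175,0.654,0.044],[0,0,0.549],0]]' 20
python3 - <<'E'
from h import *
import pickle
d=grab('wrist','w1.png'); pickle.dump(d,open('w1.pkl','wb'))
print(proj(d,[.573,-.030,.1]),-np.array(d['R']).T@np.array(d['t']).ravel())
E
```

```text
t: 1.9
ee_pos: [0.572, -0.031, 0.2406]
orientation: [-180.0, 0.0, 114.7]
force: [-0.1, -0.0, 0.5]
opening: 0.0944
gripper_force: 0.0
[[280.14234685 196.9895902 ]] [0.53745465 0.04395206 0.41850285]
```

View pics/w1.png

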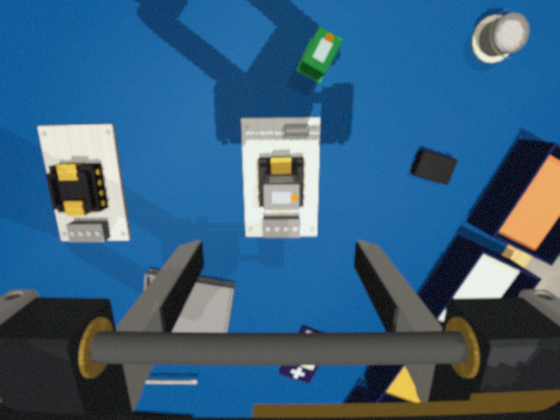

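The wrist view shows the relay's top face at about (264–302, 183–207), between the brass jaws at (280,165) and the grey terminals at (282,227). It lies within a few mm of where I predicted. I'll refine that from a mask.

```bash
python3 - <<'E'
from h import *
import pickle
d=pickle.load(open('w1.pkl','rb'));im=d['image']
hsv=cv2.cvtColor(im,cv2.COLOR_BGR2HSV)
for (a,b,c,e) in [(241,118,321,118)]: pass
P=[onz(d,p,.008) for p in [(241.5,118),(321,118),(318.5,237.5),(247,237.5)]]
print(np.round(P,4),np.mean(P,0))
T=[onz(d,p,.1) for p in [(264,183),(302,183),(302,208),(264,208)]]
print(np.round(T,4),np.mean(T,0))
print(im[196,255:312].mean(1).astype(int)); print(im[170:215,272].mean(1).astype(int))
cv2.imwrite('pics/crop2.png',cv2.resize(im[110:245,230:335],None,fx=4.4,fy=4.4,interpolation=cv2.INTER_CUBIC))
E
```

```text
[[ 0.4961  0.0216  0.008 ]
 [ 0.587   0.0634  0.008 ]
 [ 0.6566 -0.0821  0.008 ]
 [ 0.5656 -0.1239  0.008 ]] [ 0.57631486 -0.0302421   0.008     ]
[[ 0.5516 -0.0234  0.1   ]
 [ 0.5873 -0.0071  0.1   ]
 [ 0.599  -0.0313  0.1   ]
 [ 0.5625 -0.048   0.1   ]] [ 0.57510212 -0.02743489  0.1       ]
[226 216 188 138  89  71  64  79 120 158 175 178 179 180 178 182 196 215
 224 225 226 225 226 225 225 224 222 224 224 223 223 223 223 223 219 203
 177 154 138 138 145 162 170 158 125  88  69  83 131 190 225 236 239 238
 238 238 238]
[119 120 118 104  87  83  93 107 114 115 120 120 106  99 130 160 174 181
 180 180 181 188 203 210 215 214 215 216 216 213 213 212 210 197 185 180
 179 178 179 190 208 220 213 194 172]
```

View pics/crop2.png

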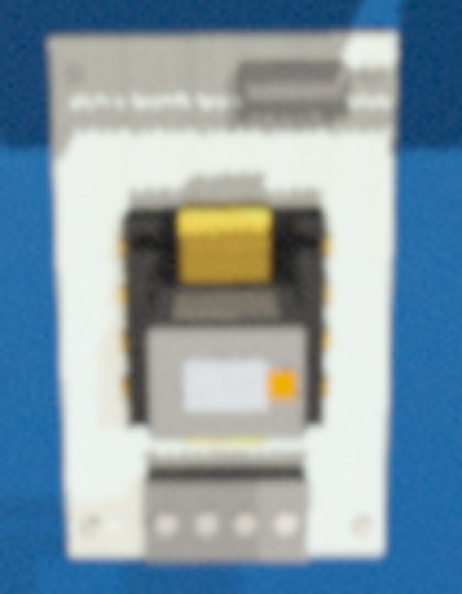

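```bash
python3 -m crank '[[[0.002,0.001,-0.06],[0,0,0],0],[[0.002,0.001,-0.12],[0,0,0],0],[[0.002,0.001,-0.17],[0,0,0],0],[[0.002,0.001,-0.2],[0,0,0],0],[[0.002,0.001,-0.2145],[0,0,0],0],[[0.002,0.001,-0.2145],[0,0,0],0],[[0.002,0.001,-0.2145],[0,0,0],0]]' 20
python3 -m crank '[[[0,0,0],[0,0,0],0.5],[[0,0,0],[0,0,0],0.55],[[0,0,0],[0,0,0],0.6],[[0,0,0],[0,0,0],0.65],[[0,0,0],[0,0,0],0.7],[[0,0,0],[0,0,0],0.75],[[0,0,0],[0,0,0],0.8],[[0,0,0],[0,0,0],0.8]]' 25
python3 - <<'E'
from h import *
a=np.radians(24.8); ex=np.array([np.cos(a),np.sin(a),0]); ey=np.array([-np.sin(a),np.cos(a),0])
s=manip.read_state(); print(s['ee_pos'],s['force'],s['wrist_torque'],s['opening'],s['gripper_force'])
# rocking plan: TCP on relay axis at height h above underside; lean +: top towards +y
h=.039
def tcp(th,piv): # piv=+1: about +y lip, -1: about -y lip
    t=np.radians(th); y=-piv*.017; y2=y*np.cos(t)+h*np.sin(t); z2=-y*np.sin(t)+h*np.cos(t)
    return piv*.017+y2, z2-h
for th in (-5,-10,-14,-17,-19):
    y,z=tcp(th,-1); print(th,'shift/.8',((ey*y+[0,0,z])/.8).round(4),'turn/180',(-ex*th/180).round(4))
for th in (-15,-8,0,4,7):
    y,z=tcp(th,1); print('P2',th,'shift/.8',((ey*y+[0,0,z+.0085])/.8).round(4),'turn/180',(-ex*th/180).round(4))
E
```

```text
t: 2.65
ee_pos: [0.5755, -0.0293, 0.0705]
orientation: [179.9, 0.1, 114.8]
force: [0.7, 0.5, 1.3]
opening: 0.094
gripper_force: 0.0
t: 3.45
ee_pos: [0.5743, -0.0286, 0.069]
orientation: [-180.0, -0.0, 114.9]
force: [-0.3, 0.6, 0.8]
opening: 0.0381
gripper_force: 25.0
[ 0.57425359 -0.02862522  0.06895611] [-0.3440663   0.57688804  0.80272243] [-0.03771474 -0.13135929  0.00200326] 0.038101693740239785 24.993066787719727
-5 shift/.8 [ 0.0018 -0.0039  0.0017] turn/180 [0.0252 0.0117 0.    ]
-10 shift/.8 [ 0.0037 -0.008   0.0029] turn/180 [0.0504 0.0233 0.    ]
-14 shift/.8 [ 0.0052 -0.0113  0.0037] turn/180 [0.0706 0.0326 0.    ]
-17 shift/.8 [ 0.0064 -0.0138  0.0041] turn/180 [0.0857 0.0396 0.    ]
-19 shift/.8 [ 0.0071 -0.0155  0.0043] turn/180 [0.0958 0.0443 0.    ]
P2 -15 shift/.8 [ 0.005  -0.0108  0.0035] turn/180 [0.0756 0.035  0.    ]
P2 -8 shift/.8 [ 0.0028 -0.006   0.0072] turn/180 [0.0403 0.0186 0.    ]
P2 0 shift/.8 [0.     0.     0.0106] turn/180 [-0. -0. -0.]
P2 4 shift/.8 [-0.0014  0.0031  0.012 ] turn/180 [-0.0202 -0.0093 -0.    ]
P2 7 shift/.8 [-0.0026  0.0055  0.0129] turn/180 [-0.0353 -0.0163 -0.    ]
```

```bash
python3 -m crank '[[[0.0018,-0.0039,0.0017],[0.0252,0.0117,0],0.8],[[0.0018,-0.0039,0.0017],[0.0252,0.0117,0],0.8],[[0.0037,-0.008,0.0029],[0.0504,0.0233,0],0.8],[[0.0037,-0.008,0.0029],[0.0504,0.0233,0],0.8],[[0.0037,-0.008,0.0029],[0.0504,0.0233,0],0.8]]' 30
python3 -m crank '[[[0.0007,-0.0016,0.0004],[0.0101,0.0047,0],0.8],[[0.0015,-0.0033,0.0008],[0.0202,0.0093,0],0.8],[[0.0027,-0.0058,0.0012],[0.0353,0.0163,0],0.8],[[0.0034,-0.0075,0.0014],[0.0454,0.021,0],0.8],[[0.0034,-0.0075,0.0014],[0.0454,0.021,0],0.8],[[0.0034,-0.0075,0.0014],[0.0454,0.021,0],0.8]]' 30
python3 - <<'E'
from h import *
im=np.vstack([cv2.resize(grab('scene')['image'][160:260,190:350],(800,500)) ])
cv2.imwrite('pics/s2.png',im)
E
```

```text
t: 3.95
ee_pos: [0.5772, -0.035, 0.0711]
orientation: [-180.0, -9.9, 114.8]
force: [-0.7, 1.0, 0.0]
opening: 0.0379
gripper_force: 30.0
t: 4.55
ee_pos: [0.5799, -0.0408, 0.0724]
orientation: [-180.0, -19.1, 114.8]
force: [-0.5, 2.4, -0.7]
opening: 0.0375
gripper_force: 30.0
```

View pics/s2.png

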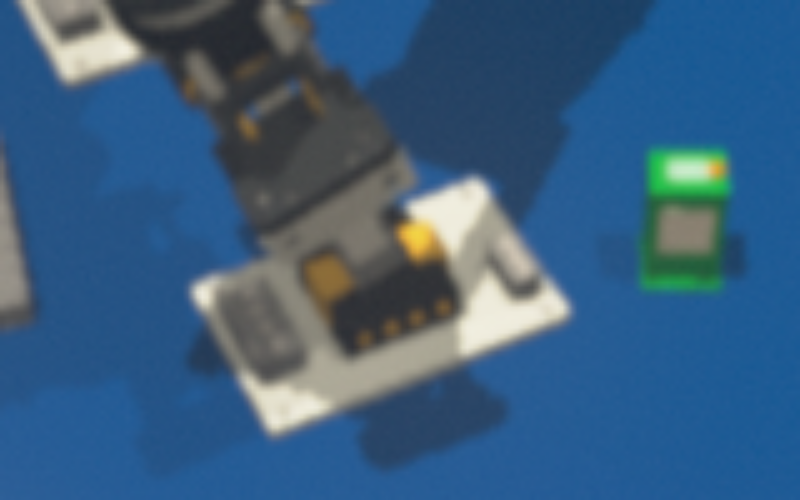

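In the scene view the relay leans left (-y) with the gripper at about (330,180). The lip region is too blurred to judge, so I'll check from the wrist camera.

```bash
python3 - <<'E'
from h import *
from scipy.spatial.transform import Rotation as Ro
s=manip.read_state(); print(s['force'],s['wrist_torque'])
d=grab('wrist'); im=d['image'].copy()
R=Ro.from_euler('xyz',s['orientation'],degrees=True).as_matrix(); p=np.array(s['ee_pos'])
# expected relay corners if no slip: tool y=base x; underside at tool z=+0.039; base y = tool x sign
f=lambda x,y,h: p+R@np.array([y,x,.039-h])
top=proj(d,[f(a*.019,b*.014,.07) for a,b in((1,1),(-1,1),(-1,-1),(1,-1))])
lip=proj(d,[f(a*.020,b*.017,0) for a,b in((1,1),(-1,1),(-1,-1),(1,-1))]); print(top.round(),lip.round(), [f(0,b*.017,0).round(4) for b in(1,-1)])
c=lip.mean(0).astype(int); x0,y0=max(c[0]-70,0),max(c[1]-60,0)
K=5
o=cv2.resize(im[y0:y0+110,x0:x0+150],None,fx=K,fy=K,interpolation=cv2.INTER_CUBIC)
for q,col in((top,(0,0,255)),(lip,(0,255,0))): cv2.polylines(o,[((q-[x0,y0]+.5)*K).astype(int).reshape(-1,1,2)],True,col,1)
cv2.imwrite('pics/w2.png',o); print(x0,y0)
E
```

```text
[-0.43825213  1.67994622  0.16780878] [ 0.17915757 -0.05684645  0.01312795]
[[316. 254.]
 [242. 254.]
 [243. 302.]
 [314. 302.]] [[306. 209.]
 [251. 209.]
 [252. 253.]
 [305. 253.]] [array([ 0.5678, -0.0146,  0.041 ]), array([ 0.5813, -0.0438,  0.03  ])]
208 170
```

View pics/w2.png

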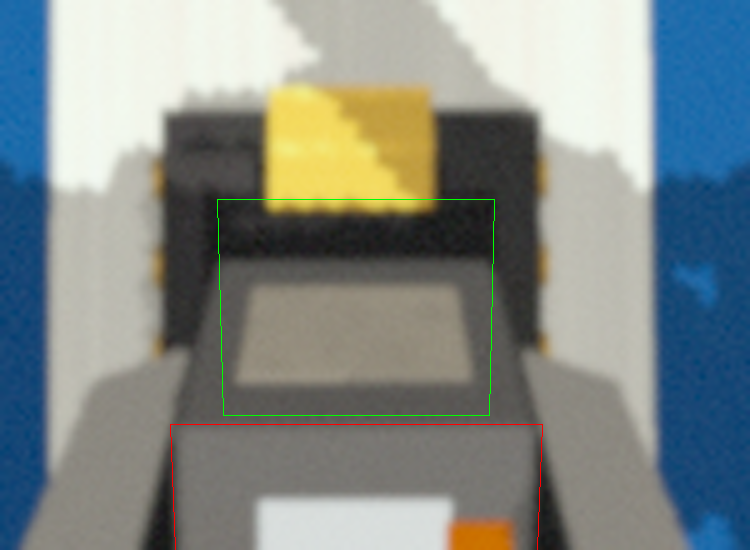

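```bash
python3 - <<'E'
from h import *
from scipy.spatial.transform import Rotation as Ro
s=manip.read_state(); d=grab('wrist')
R=Ro.from_euler('xyz',s['orientation'],degrees=True).as_matrix(); p=np.array(s['ee_pos'])
f=lambda x,y,h: p+R@np.array([y,x,.039-h])
print('lip low/top',proj(d,[f(0,.017,0),f(0,.017,.003)])[:,1], 'cover low',proj(d,[f(0,.014,.014)])[:,1])
a=np.radians(24.8); ey=np.array([-np.sin(a),np.cos(a),0]); c=np.array([.5743,-.029,0])
for y in(.014,.017,.0195): print('jaw top edge at y',y,proj(d,[c+ey*y+[0,0,.0385]])[:,1])
print('block +y edge z30',proj(d,[c+ey*.031+[0,0,.030]])[:,1],'well', proj(d,[c+ey*.017+[0,0,.030]])[:,1])
im=d['image']; print('col 265,rows205-232',im[205:232,265].tolist()); print('col 278',im[205:226,278].tolist())
E
```

```text
lip low/top [209.36751677 210.57964348] cover low [219.50523379]
jaw top edge at y 0.014 [211.99264952]
jaw top edge at y 0.017 [207.87513717]
jaw top edge at y 0.0195 [204.44755565]
block +y edge z30 [189.9099321] well [208.37788324]
col 265,rows205-232 [[98, 219, 243], [97, 219, 244], [97, 219, 243], [90, 213, 240], [84, 204, 230], [74, 180, 207], [59, 139, 165], [51, 86, 107], [47, 56, 63], [41, 44, 46], [45, 46, 47], [34, 37, 35], [25, 26, 26], [34, 37, 35], [31, 29, 28], [34, 36, 33], [55, 53, 55], [71, 73, 71], [82, 85, 86], [85, 88, 91], [84, 90, 89], [95, 102, 105], [109, 120, 126], [120, 133, 141], [123, 139, 145], [121, 136, 143], [124, 140, 148]]
col 278 [[98, 219, 244], [94, 218, 243], [99, 219, 243], [91, 212, 238], [82, 198, 225], [66, 171, 201], [52, 130, 160], [46, 85, 105], [43, 52, 59], [37, 35, 37], [32, 31, 35], [39, 37, 37], [31, 31, 31], [27, 27, 27], [30, 32, 32], [33, 34, 35], [50, 51, 50], [68, 72, 72], [78, 82, 85], [84, 85, 86], [86, 89, 91]]
```

```bash
python3 - <<'E'
from h import *
a=np.radians(24.8); ex=np.array([np.cos(a),np.sin(a),0]); ey=np.array([-np.sin(a),np.cos(a),0]); h=.039
for th in (-16,-12,-8,-4,0,4,7,8):
    t=np.radians(th); y=.016-.017*np.cos(t)+h*np.sin(t); z=.039-.030+.017*np.sin(t)+h*np.cos(t)-h
    print(th,((ey*y+[0,0,z])/.8-[.0071,-.0155,.0043]).round(4).tolist(),(-ex*th/180-[.0958,.0443,0]).round(4).tolist())
E
```

```text
-16 [-0.0013, 0.0029, -0.0008] [-0.0151, -0.007, 0.0]
-12 [-0.0025, 0.0056, 0.0015] [-0.0353, -0.0163, 0.0]
-8 [-0.0038, 0.0084, 0.0035] [-0.0555, -0.0257, 0.0]
-4 [-0.0052, 0.0113, 0.0053] [-0.0756, -0.035, 0.0]
0 [-0.0066, 0.0144, 0.007] [-0.0958, -0.0443, -0.0]
4 [-0.008, 0.0175, 0.0083] [-0.116, -0.0536, -0.0]
7 [-0.0091, 0.0199, 0.0092] [-0.1311, -0.0606, -0.0]
8 [-0.0095, 0.0207, 0.0094] [-0.1361, -0.0629, -0.0]
```

```bash
python3 -m crank '[[[-0.0013,0.0029,-0.0008],[-0.0151,-0.007,0],0.8],[[-0.0013,0.0029,-0.0008],[-0.0151,-0.007,0],0.8],[[-0.0025,0.0056,0.0015],[-0.0353,-0.0163,0],0.8],[[-0.0038,0.0084,0.0035],[-0.0555,-0.0257,0],0.8],[[-0.0052,0.0113,0.0053],[-0.0756,-0.035,0],0.8],[[-0.0052,0.0113,0.0053],[-0.0756,-0.035,0],0.8]]' 30
python3 -m crank '[[[-0.0014,0.0031,0.0017],[-0.0202,-0.0093,0],0.8],[[-0.0014,0.0031,0.0017],[-0.0202,-0.0093,0],0.8],[[-0.0028,0.0062,0.003],[-0.0404,-0.0186,0],0.8],[[-0.0043,0.0094,0.0041],[-0.0605,-0.0279,0],0.8],[[-0.0043,0.0094,0.0041],[-0.0605,-0.0279,0],0.8],[[-0.0043,0.0094,0.0041],[-0.0605,-0.0279,0],0.8]]' 30
python3 - <<'E'
from h import *
from scipy.spatial.transform import Rotation as Ro
s=manip.read_state(); print(s['force'],s['wrist_torque'])
d=grab('wrist'); im=d['image'].copy()
R=Ro.from_euler('xyz',s['orientation'],degrees=True).as_matrix(); p=np.array(s['ee_pos'])
f=lambda x,y,h: p+R@np.array([y,x,.039-h])
top=proj(d,[f(a*.019,b*.014,.07) for a,b in((1,1),(-1,1),(-1,-1),(1,-1))])
lip=proj(d,[f(a*.020,b*.017,0) for a,b in((1,1),(-1,1),(-1,-1),(1,-1))]); print([f(0,b*.017,0).round(4) for b in(1,-1)])
x0,y0=208,170;K=5
o=cv2.resize(im[y0:y0+110,x0:x0+150],None,fx=K,fy=K,interpolation=cv2.INTER_CUBIC)
for q,col in((top,(0,0,255)),(lip,(0,255,0))): cv2.polylines(o,[((q-[x0,y0]+.5)*K).astype(int).reshape(-1,1,2)],True,col,1)
cv2.imwrite('pics/w3.png',o)
E
```

```text
t: 5.3
ee_pos: [0.5752, -0.0312, 0.0767]
orientation: [-180.0, -3.9, 115.0]
force: [-1.5, -0.0, -2.4]
opening: 0.0381
gripper_force: 30.0
t: 5.9
ee_pos: [0.5729, -0.0249, 0.0802]
orientation: [-180.0, 7.9, 114.8]
force: [0.7, -0.4, -1.1]
opening: 0.0378
gripper_force: 30.0
[ 0.72097407 -0.42582724 -1.14854337] [ 0.07604294 -0.03139963  0.04339178]
[array([ 0.5681, -0.0145,  0.0393]), array([ 0.5822, -0.0451,  0.0439])]
```

View pics/w3.png

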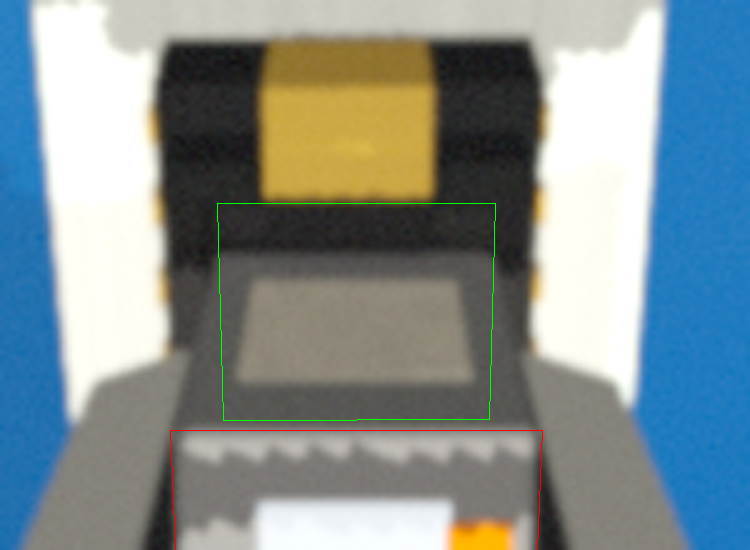

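```bash
python3 -m crank '[[[0,0,0.01],[0,0,0],0.8],[[0,0,0.022],[0.0101,0.0047,0],0.8],[[0.001,-0.002,0.04],[0.0202,0.0093,0],0.8],[[0.002,-0.005,0.06],[0.0403,0.0186,0],0.8],[[0.002,-0.005,0.075],[0.0403,0.0186,0],0.8],[[0.002,-0.005,0.075],[0.0403,0.0186,0],0.8]]' 30
python3 -m crank '[[[-0.005,-0.03,0],[0,0,0],0.8],[[-0.014,-0.08,0],[0,0,0],0.8],[[-0.023,-0.13,0],[0,0,0],0.8],[[-0.032,-0.18,0],[0,0,0],0.8],[[-0.041,-0.23,0],[0,0,0],0.8],[[-0.049,-0.28,0],[0,0,0],0.8],[[-0.053,-0.305,0],[0,0,0],0.8],[[-0.055,-0.314,0],[0,0,0],0.8],[[-0.055,-0.314,0],[0,0,0],0.8],[[-0.055,-0.314,0],[0,0,0],0.8]]' 30
python3 - <<'E'
from h import *
grab('scene','s4.png'); s=manip.read_state(); print(s['ee_pos'],s['orientation'],s['force'])
E
```

```text
t: 6.55
ee_pos: [0.5762, -0.0297, 0.1427]
orientation: [179.8, 0.2, 114.7]
force: [0.4, -0.2, 0.0]
opening: 0.0379
gripper_force: 30.0
t: 7.55
ee_pos: [0.53, -0.2781, 0.1395]
orientation: [-180.0, -0.1, 114.9]
force: [0.1, 0.8, -0.6]
opening: 0.0377
gripper_force: 30.0
[ 0.53013826 -0.27790426  0.13961871] [-1.79991211e+02 -6.69624401e-02  1.14944677e+02] [-1.17861732  0.53530039 -1.27385049]
```

View pics/s4.png

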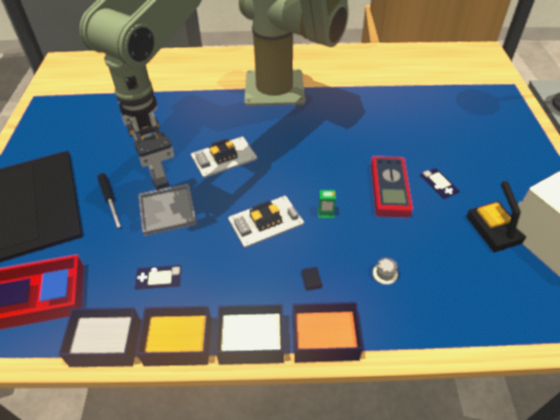

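The relay is held upright over the tray at about (165,185). The base is empty, and the block, badges and other things haven't moved.

```bash
python3 -m crank '[[[0,0,-0.04],[0,0,0],0.8],[[0,0,-0.08],[0,0,0],0.8],[[0,0,-0.1],[0,0,0],0.8],[[0,0,-0.11],[0,0,0],0.8],[[0,0,-0.115],[0,0,0],0.8],[[0,0,-0.1175],[0,0,0],0.8],[[0,0,-0.1188],[0,0,0],0.8],[[0,0,-0.1188],[0,0,0],0.8]]' 25
python3 -m crank '[[[0,0,-0.0006],[0,0,0],0.8],[[0,0,-0.0012],[0,0,0],0.8],[[0,0,-0.0012],[0,0,0],0.8]]' 15
```

```text
t: 8.4
ee_pos: [0.5308, -0.2802, 0.0461]
orientation: [179.9, 0.1, 114.8]
force: [-0.7, -0.1, -1.3]
opening: 0.0379
gripper_force: 25.0
t: 8.7
ee_pos: [0.5301, -0.2798, 0.0442]
orientation: [180.0, 0.0, 114.8]
force: [0.5, 0.1, -0.7]
opening: 0.0383
gripper_force: 15.0
```

```bash
python3 -m crank '[[[0,0,-0.0006],[0,0,0],0.8],[[0,0,-0.0012],[0,0,0],0.8],[[0,0,-0.0012],[0,0,0],0.8]]' 15
python3 - <<'E'
from h import *
for i in range(4): s=manip.read_state(); print(s['ee_pos'][2],s['force']); imaging.get_image('wrist')
E
```

```text
t: 9.0
ee_pos: [0.5301, -0.2797, 0.0432]
orientation: [180.0, 0.0, 114.9]
force: [0.3, 0.1, 0.6]
opening: 0.0381
gripper_force: 15.0
0.043175506062611946 [0.29355035 0.114569   0.56367114]
0.043168120355294444 [-0.60057091  0.26725669  0.37267825]
0.04317537941541004 [ 0.12189479 -0.65488288  0.5405412 ]
0.04316787933046912 [-0.7085947   0.63078828  0.26540667]
```

```bash
python3 -m crank '[[[0,0,-0.0006],[0,0,0],0.8],[[0,0,-0.0006],[0,0,0],0.8]]' 15; python3 -m crank '[[[0,0,-0.0004],[0,0,0],0.8],[[0,0,-0.0004],[0,0,0],0.8]]' 10
```

```text
t: 9.4
ee_pos: [0.5301, -0.2798, 0.0432]
orientation: [-180.0, 0.0, 114.9]
force: [-0.9, 0.6, 3.8]
opening: 0.038
gripper_force: 15.0
t: 9.6
ee_pos: [0.5301, -0.2798, 0.0431]
orientation: [-180.0, 0.0, 114.9]
force: [-2.7, 1.2, 6.8]
opening: 0.0375
gripper_force: 10.0
```

Contact is confirmed, so I'll back off slightly, open, and retreat.

```bash
python3 -m crank '[[[0,0,0.0009],[0,0,0],0.8],[[0,0,0.0009],[0,0,0],0.7],[[0,0,0.0009],[0,0,0],0.55],[[0,0,0.0009],[0,0,0],0.4],[[0,0,0.0009],[0,0,0],0.3],[[0,0,0.0009],[0,0,0],0.2],[[0,0,0.0009],[0,0,0],0.1],[[0,0,0.01],[0,0,0],0.1],[[0,0,0.05],[0,0,0],0.1],[[0,0,0.1],[0,0,0],0.1],[[0,0,0.16],[0,0,0],0.1],[[0,0,0.2],[0,0,0],0.1],[[0,0,0.2],[0,0,0],0.1],[[0,0,0.2],[0,0,0],0.1]]' 5
python3 - <<'E'
from h import *
grab('scene','s5.png')
w=grab('wrist','w5.png'); s=np.hstack([cv2.imread('pics/s5.png')[100:300],w['image'][100:300]]); cv2.imwrite('pics/f5.png',cv2.resize(np.vstack([cv2.imread('pics/s5.png')[60:300],w['image'][60:360]]),(560,540)))
E
```

```text
t: 11.0
ee_pos: [0.5305, -0.28, 0.2035]
orientation: [179.9, 0.1, 114.9]
force: [0.2, -0.1, -0.5]
opening: 0.0843
gripper_force: 0.0
```

View pics/f5.png

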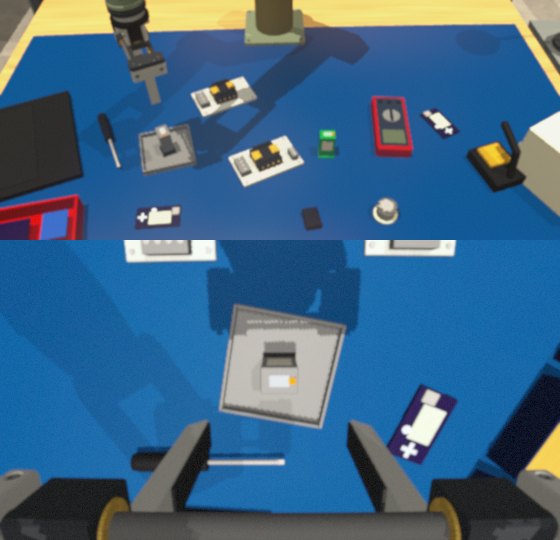

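The relay stands upright in the middle of the tray, at (280,370) in the wrist view. Nothing else has moved and the gripper is clear.

```bash
python3 -c "
from workcell import manip
print(manip.close_job())"
```

```text
the job is handed in; nothing more can be done
None
```

I rocked the relay out of the +y jaw, then the -y jaw, lifted it off and set it upright in the grey tray; I let go, saw nothing else moved, and handed the job in at about 11 s.

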